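# Run a tealight under the guarded hand press and press the lever

## Task

Push the press's sliding carrier, with the tealight riding on it, to the right by its upright blue end plate until it is fully home under the press; then reach with closed fingers through the window in the top of the yellow guard and press the red lever pad all the way down, without touching the guard. The lever stays down by itself: come back out clear. Do not touch or lift the tealight, and leave everything else on the table where it stands.

Things in the scene. Friction and masses are not known exactly. Their poses are not given: they have to be found in the camera images.
- press: Small grey hand press bolted to the table. Origin on the table surface under the ram axis; its x points away from the robot (yaw differs), its y to the left along the carrier's track, z up. Base 225 x 150 mm, 12 mm high, centred on the origin; the track (66 mm wide, 75 mm with rails, rails 24 mm high) runs left from it to y = 326 mm. Behind the ram a column at x = 58 to 105 mm, 120 mm high.
- guard: Yellow wire cage with a flat top plate, fixed on the press; same origin and axes as press. Outside x = -111 to +11 mm (one rear corner post runs back to x = 41 mm), y = -66 to +66 mm, top at z = 130 mm. It must not be touched.
- guard_window (a point): Centre of the rectangular window in the guard's top plate, at the plate's upper face (130 mm above the table). The opening is 85 mm along the press's x by 95 mm along its y, the plate 6 mm thick. Closed fingers pass straight down through it with room to spare; wide open ones do not.
- lever (a joint): Lever hinge, rad: 0 raised, 0.195 fully down on its stop. It turns about a level axis along the press's y, 130 mm behind the pad. Stiff: needs about 3 to 6 N at the pad and stays where it is left. It drives the ring-shaped ram down over the tealight.
- pad_top (a point): Centre of the upper face of the red lever pad (44 x 40 mm), under the middle of the window. Raised it lies about 12 mm below the guard's upper face; it goes down 25 mm to the stop, to about 37 mm below that face.
- carrier (a joint): Slide of the carrier, m: 0 all the way out to the left, 0.11 fully home against its stop; grows as it moves to the right (the press's -y). Resists with about 2 N plus 8 N per m/s, and stays where it is left.
- push_face (a point): On the left (outer, press's +y) face of the upright blue end plate of the carrier, 52 mm above the table. The plate is 56 mm wide along the press's x, 12 mm thick and its top is at 77 mm. Axes as press; push along its -y. At home the face is 174 mm from the ram axis, 108 mm clear of the guard.
- seat (a point): Centre of the tealight's seat on the carrier's upper face, 22 mm above the table: a black ring 6 mm high, 41 mm inside.
- work_tealight: Red tealight in an aluminium cup, 38 mm across, 24 mm high with its wick, standing loose in the carrier's seat. Origin at the centre of its underside.
- dye_a: Dropper bottle with red label, 33 mm across, 102 mm high, close to the right side of the press; origin under its centre.
- dye_b: Dropper bottle with blue label, 33 mm across, 102 mm high, close to the right side of the press; origin under its centre.
- brown_candle: Russet pillar candle with grey top, 68 mm across, 88 mm high; origin under its centre.
- green_candle: Square green and violet candle, 45 x 46 mm, 123 mm high; origin under its centre.
- glass_cup: Low empty smoky glass, 60 mm across, 34 mm high, behind the track; origin under its centre.
- mould: Pink round silicone mould, 68 mm across, 51 mm high, behind the track; origin under its centre.
- pouring_jug: Small steel pouring jug, 67 x 110 mm, 88 mm high, right of the press; origin under its middle.

How it is judged:
By the outcome, as a careful person would: the job done as asked, in the order asked, and still so for the second after the job is handed in, with the robot touching nothing.
It also fails if it takes over 38 s, if anything falls off the work surface, if the arm or the gripper's body presses on something with over 40 N, if the wrist force passes 120 N, or if a joint passes its speed limit or range.

## Robot

A 7-joint arm with a two-finger parallel gripper is mounted at the origin on a cart in front of the work surface, level with it; the furniture and walls round the work are solid. World frame = base frame: x ahead of the robot, y to its left, z up, the work surface at z = 0. Lengths are in m, angles in rad, forces in N, time in s.
With the tool pointing down it reaches from about 0.425 to 0.875 m from the base axis. Payload 4.7 kg.
Tool frame: the origin (TCP) lies on the centre line of the jaws, within the pads' length; the fingertips stand ahead of it and the grasp point (between the pads) lies 8 mm behind it (ctrl.finger_overhang is the x of the fingertips in the tool frame, in m); x points along the fingers, z is the direction in which the jaws open and shut, and the axes are right-handed (so a half turn about x gives the same grasp; the last joint's range is limited). The gripper opens to 87 mm and grips with 3 to 60 N. Pads are 19 mm wide; open, the fingers measure 117 mm over their backs; the gripper's body (75 mm by 190 mm) begins 51 mm behind the grasp point.
Start: joints at [1.182, 0.321, -0.07, 1.45, 0.023, 1.371, -0.057], TCP at [0.255, -0.598, 0.234] pointing down, gripper open.
Joint ranges: [-2.86, 2.86], [-0.3, 2.09], [-1.38, 1.24], [0.06, 2.45], [-1.56, 4.7], [0.09, 2.05], [-2.69, 2.69]. Speed limits (rad/s): [2.57, 2.57, 3.14, 3.14, 3.14, 3.14, 3.14].

## Interface

Orientations are given as a rotation vector (axis times angle).
In Python, from bench import readout, viewer, job, nets, ctrl gives the robot as it stands.
- The arm moves only by the shell command python3 -m creep 'ROWS' [FORCE]. ROWS is JSON, a list of rows, each an object with "linear": the shift along the tool's x, y, z in m, a list of three; "twist": the turn, a rotation vector about the tool's x, y, z in degrees, a list of three; "fingers": the gripper's target within -1 to 1 (shut at 1, half-way at 0, fully open at -1). A call has 1 to 8 rows; each row is the pose to reach, as a shift and turn from the pose commanded when the call began, along the tool's axes at that moment; what a row does not reach only later rows make up. A row lasts 1/12 s, in which the tool goes at most 41.7 mm and 7.16 degrees, less where a joint would pass 70% of its speed; a pose out of reach is approached as far as the arm can. A call with a gripper value outside its range is refused whole. The fingers move at their own pace and stop on an object; FORCE is the grip in N (left out, the last holds). Time passes only in rows, so rows that repeat a pose let the fingers close. It gives the time, the measured TCP pose, the force and the opening at its end, in the units of the state.
- readout.get_state(): the state, without advancing time (a new reading comes with each control period).
- viewer.get_image(name): name is "scene" or "top" or "wrist"; returns (picture, depth): 480x640x3 uint8, red, green, blue; 480x640 float32, m along the optical axis (not along the pixel's ray), 0 where there is no reading.
- viewer.camera_params(name): a dict with "K" (3x3 intrinsics, pixels), "cam_to_world" (4x4, takes a point from camera to world coordinates). Camera axes: x right, y down, z forward; pixel columns grow to the right and rows downward; lengths in m; the calibration is good to about 2 mm. A picture is of the moment at which its call begins: read the wrist's pose just before it. camera_params takes no time and is no camera call; for the wrist camera it gives the pose at the moment of the call.
- job.close_job(): hands the job in, once; it reports no verdict.
Trained networks look in the newest picture that a camera, given by its name, has taken for a name from the list of things; names that differ only in an ending like _2 or _b are one class to them, and where a whole thing is asked for, a point or a joint stands for the part that bears it (a point fixed in the world has none). Each returns a list of dicts, best first, with "conf" (0 to 1); they miss things now and then, are a little off and sometimes report something else, mostly with a low value. They report only what shows in the picture. A call takes as long as a camera call.
- nets.boxes_of(camera, label): "centre" ([x, y, z] in m, in world coordinates, good to about 4 mm: the middle of the surface that is visible of it).
- nets.place_of(camera, label): "centre" ([x, y, z] in m, in world coordinates, good to about 4 mm: a listed point, or the origin of a listed thing).
The state is a dict: "time": time; "joint_positions": joint angles; "qd": joint speeds; "joint_torque": joint torques, N m; "position": TCP position; "tool_rot": TCP orientation; "ft_force": force on the tool from outside, world axes, zero at the start; "torque": the same for the moment, N m; "grip_width": opening from 0.0 (shut) to 1.0 (fully open).
Only numpy, scipy, OpenCV 4.12 (cv2) and the standard library are available. Lean on these libraries where they do the work, as an engineer would, in place of code of your own. Each camera call takes 0.05 s, during which the arm holds its last target.

## Working session

There is one attempt and no reset: what is moved stays moved. The work goes in short steps, Python scripts to look and compute and a shell command to move; the robot and the scene stay as the last step left them, time stands still between calls to the robot, and variables do not carry over. Pictures are saved under pics/ and viewed, and the job is handed in when it is done.

```bash
ls; mkdir -p pics
python3 - <<'E'
from bench import readout, viewer, job, nets, ctrl
import cv2, numpy as np
s=readout.get_state()
for k in s: print(k, np.round(s[k],4).tolist())
print(ctrl.finger_overhang)
for n in ["scene","top"]:
    im,d=viewer.get_image(n); cv2.imwrite(f"pics/{n}0.png",im[:,:,::-1])
    p=viewer.camera_params(n); print(n,np.round(p["K"],1).tolist(),np.round(p["cam_to_world"],3).tolist())
    for l in ["press","guard_window","pad_top","push_face","seat","work_tealight"]:
        print(l,[(np.round(r["centre"],4).tolist(),round(r["conf"],2)) for r in nets.place_of(n,l)[:2]])
E
```

```text
pics
time 0.0
joint_positions [1.1821, 0.3218, -0.0701, 1.4517, 0.0226, 1.3708, -0.0569]
qd [-0.0, -0.0022, 0.0003, 0.0008, 0.0003, 0.0005, -0.0003]
joint_torque [-0.0, -49.1296, -0.4039, -31.2527, -0.0638, 0.0438, 0.0002]
position [0.2545, -0.5975, 0.2325]
tool_rot [0.9085, 1.3749, -0.907]
ft_force [0.1226, 0.2511, 0.6347]
torque [0.0162, 0.0188, 0.009]
grip_width 1.0045
0.011
scene [[469.9, 0.0, 311.7], [0.0, 469.9, 237.7], [0.0, 0.0, 1.0]] [[-0.636, -0.44, 0.634, -0.204], [-0.771, 0.374, -0.515, 0.606], [-0.01, -0.817, -0.577, 0.805], [0.0, 0.0, 0.0, 1.0]]
press [([0.5637, -0.1417, -0.0009], 0.97), ([0.6263, -0.4595, -0.0003], 0.68)]
guard_window [([0.51, -0.145, 0.1296], 0.7), ([0.5652, -0.0362, 0.0251], 0.53)]
pad_top [([0.5157, -0.1406, 0.1161], 0.62)]
push_face [([0.5727, 0.1406, 0.0516], 0.58)]
seat [([0.564, -0.0366, 0.0235], 0.86), ([0.6615, -0.028, -0.0002], 0.42)]
work_tealight [([0.6266, -0.4559, 0.0001], 0.59), ([0.5711, -0.0355, 0.0214], 0.55)]
top [[452.0, 0.0, 319.9], [0.0, 452.0, 239.9], [0.0, 0.0, 1.0]] [[-0.029, -0.994, 0.11, 0.424], [-1.0, 0.029, -0.002, 0.024], [-0.001, -0.11, -0.994, 1.292], [0.0, 0.0, 0.0, 1.0]]
press []
guard_window [([0.5655, -0.1446, -0.0016], 0.64)]
pad_top [([0.5168, -0.1411, 0.1135], 0.82), ([0.6553, -0.0188, 0.0022], 0.4)]
push_face [([0.5677, 0.141, 0.0519], 0.87), ([0.5156, -0.1453, 0.1164], 0.61)]
seat [([0.566, -0.0309, 0.0199], 0.81)]
work_tealight [([0.5671, -0.0281, 0.0197], 0.72)]
```

View pics/scene0.png

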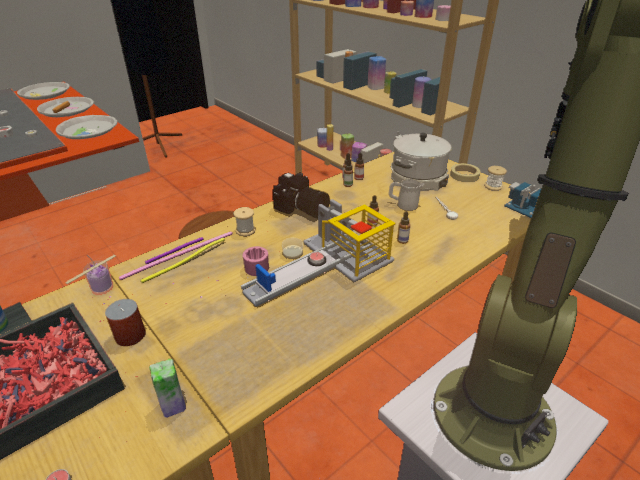

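View pics/top0.png

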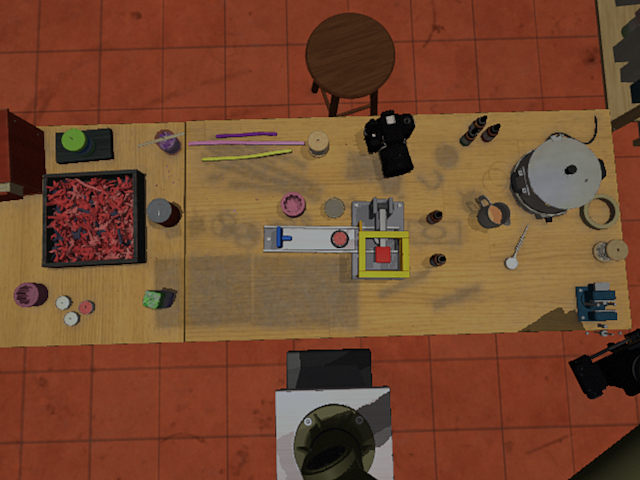

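```bash
cat > h.py <<'E'
from bench import readout, viewer, job, nets, ctrl
import cv2, numpy as np
from scipy.spatial.transform import Rotation as R
def cloud(n):
    im,d=viewer.get_image(n); p=viewer.camera_params(n); K=p["K"];T=np.array(p["cam_to_world"])
    v,u=np.mgrid[:480,:640]
    P=np.stack([(u-K[0][2])/K[0][0]*d,(v-K[1][2])/K[1][1]*d,d],-1)@T[:3,:3].T+T[:3,3]
    P[d==0]=np.nan
    return im,P
def sh(name,im): cv2.imwrite(f"pics/{name}.png",im[:,:,::-1])
def st():
    s=readout.get_state(); print("t",round(s["time"],2),"p",np.round(s["position"],4),"rot\n",np.round(R.from_rotvec(s["tool_rot"]).as_matrix(),3),"F",np.round(s["ft_force"],2),"g",s["grip_width"])
    return s
E
python3 - <<'E'
from h import *
st()
for n in ["top","scene"]:
    im,P=cloud(n); hsv=cv2.cvtColor(im,cv2.COLOR_RGB2HSV); h,s,v=[hsv[...,i].astype(int) for i in range(3)]
    near=(abs(P[...,0]-.55)<.16)&(P[...,1]>-.3)&(P[...,1]<.25)
    y=(h>22)&(h<34)&(s>190)&near&(abs(P[...,2]-.13)<.008)
    Q=P[y]; print(n,"guard top",len(Q),np.median(Q[:,2]),cv2.minAreaRect((Q[:,:2]*1000).astype(np.float32)))
    r=((h<8)|(h>172))&(s>190)&near&(P[...,2]>.1); Q=P[r]; print("pad",len(Q),np.nanmedian(Q,0),cv2.minAreaRect((Q[:,:2]*1000).astype(np.float32)))
    b=(h>100)&(h<125)&(s>150)&near&(P[...,2]>.03); Q=P[b]; print("blue",len(Q),Q.min(0),Q.max(0)); T=Q[Q[:,2]>.07]
    if len(T)>5: print("bluetop",cv2.minAreaRect((T[:,:2]*1000).astype(np.float32)))
    t=near&(P[...,2]>.018)&(P[...,2]<.03)&(P[...,1]<.19)&(P[...,1]>-.06)&(s<60);Q=P[t]; print("track",len(Q),cv2.minAreaRect((Q[:,:2]*1000).astype(np.float32)))
E
```

```text
t 0.7 p [ 0.2548 -0.598   0.2336] rot
 [[ 0.     0.92   0.392]
 [-0.     0.392 -0.92 ]
 [-1.    -0.     0.   ]] F [-0.24 -0.43 -0.17] g 1.0008490340478378
top guard top 498 0.12975012725393942 ((512.8325805664062, -141.89430236816406), (128.36412048339844, 116.86215209960938), 88.02428436279297)
pad 114 [ 0.5206614  -0.14017835  0.11526447] ((512.9426879882812, -140.81919860839844), (34.96512985229492, 41.23768615722656), 86.0628433227539)
blue 137 [ 0.50124428 -0.29998723  0.03018457] [0.62200698 0.1384747  0.09880614]
bluetop ((560.2490234375, -80.84117126464844), (120.76509094238281, 437.54083251953125), 0.36053791642189026)
track 1541 ((584.629150390625, 59.995025634765625), (242.49423217773438, 102.09569549560547), 88.36956024169922)
scene guard top 667 0.13099097694056927 ((512.5673828125, -140.43002319335938), (133.694580078125, 126.9561767578125), 87.69145965576172)
pad 139 [ 0.50670231 -0.13735331  0.11619789] ((508.4067077636719, -140.51718139648438), (40.10805892944336, 41.88753890991211), 86.31736755371094)
blue 272 [0.54122943 0.10423926 0.0302476 ] [0.59721178 0.14226582 0.08151912]
bluetop ((569.2379760742188, 135.5823211669922), (55.69183349609375, 11.368374824523926), 1.9242826700210571)
track 1296 ((594.3180541992188, 59.04463195800781), (242.98667907714844, 131.65603637695312), 87.44801330566406)
```

```bash
python3 -m creep '[{"linear":[0,0.03,-0.03],"twist":[5,0,0],"fingers":1},{"linear":[0,0.06,-0.06],"twist":[10,0,0],"fingers":1},{"linear":[0,0.085,-0.085],"twist":[15,0,0],"fingers":1},{"linear":[0,0.11,-0.11],"twist":[20,0,0],"fingers":1},{"linear":[0,0.135,-0.135],"twist":[24.8,0,0],"fingers":1},{"linear":[0,0.16,-0.16],"twist":[24.8,0,0],"fingers":1},{"linear":[0,0.185,-0.185],"twist":[24.8,0,0],"fingers":1},{"linear":[0,0.2,-0.2],"twist":[24.8,0,0],"fingers":1}]' 20; python3 -c "
from h import *
st()"
```

```text
time: 1.47
position: [0.3622, -0.3316, 0.2339]
tool_rot: [1.229, 1.197, -1.227]
ft_force: [0.9, 0.3, 0.9]
grip_width: 0.484
t 1.47 p [ 0.3622 -0.3316  0.2339] rot
 [[ 0.001  1.    -0.026]
 [ 0.    -0.026 -1.   ]
 [-1.     0.001 -0.   ]] F [0.92 0.34 0.94] g 0.48372587867865013
```

```bash
python3 -m creep '[{"linear":[0,0.012,-0.035],"twist":[0,0,0],"fingers":1},{"linear":[0,0.024,-0.07],"twist":[0,0,0],"fingers":1},{"linear":[0,0.036,-0.105],"twist":[0,0,0],"fingers":1},{"linear":[0,0.048,-0.14],"twist":[0,0,0],"fingers":1},{"linear":[0,0.06,-0.175],"twist":[0,0,0],"fingers":1},{"linear":[0,0.073,-0.21],"twist":[0,0,0],"fingers":1},{"linear":[0,0.085,-0.24],"twist":[0,0,0],"fingers":1},{"linear":[0,0.097,-0.27],"twist":[0,0,0],"fingers":1}]'
python3 -m creep '[{"linear":[0,0.012,-0.035],"twist":[0,0,0],"fingers":1},{"linear":[0,0.024,-0.07],"twist":[0,0,0],"fingers":1},{"linear":[0,0.036,-0.105],"twist":[0,0,0],"fingers":1},{"linear":[0,0.048,-0.14],"twist":[0,0,0],"fingers":1},{"linear":[0,0.06,-0.175],"twist":[0,0,0],"fingers":1},{"linear":[0,0.073,-0.21],"twist":[0,0,0],"fingers":1},{"linear":[0,0.097,-0.25],"twist":[0,0,0],"fingers":1},{"linear":[0,0.097,-0.272],"twist":[0,0,0],"fingers":1}]'
python3 - <<'E'
from h import *
st()
im,P=cloud("wrist"); sh("w1",im)
print([(np.round(r["centre"],4).tolist(),round(r["conf"],2)) for r in nets.place_of("wrist","push_face")[:2]])
im,P=cloud("scene"); sh("s1",im)
st()
E
```

```text
time: 2.13
position: [0.4658, -0.0667, 0.234]
tool_rot: [1.231, 1.194, -1.231]
ft_force: [1.3, -0.9, -1.0]
grip_width: 0.006
time: 2.8
position: [0.5728, 0.2028, 0.2332]
tool_rot: [1.234, 1.196, -1.229]
ft_force: [0.1, -0.4, -0.3]
grip_width: 0.0
t 2.8 p [0.5728 0.2028 0.2332] rot
 [[ 0.001  1.    -0.03 ]
 [ 0.002 -0.03  -1.   ]
 [-1.     0.001 -0.002]] F [ 0.15 -0.39 -0.28] g 8.499829855675335e-05
[([0.5723, 0.1406, 0.0546], 0.75)]
t 2.95 p [0.5698 0.2036 0.2332] rot
 [[-0.001  1.    -0.025]
 [ 0.002 -0.025 -1.   ]
 [-1.    -0.001 -0.002]] F [ 0.33 -0.45 -0.09] g 0.007980295978656675
```

View pics/w1.png

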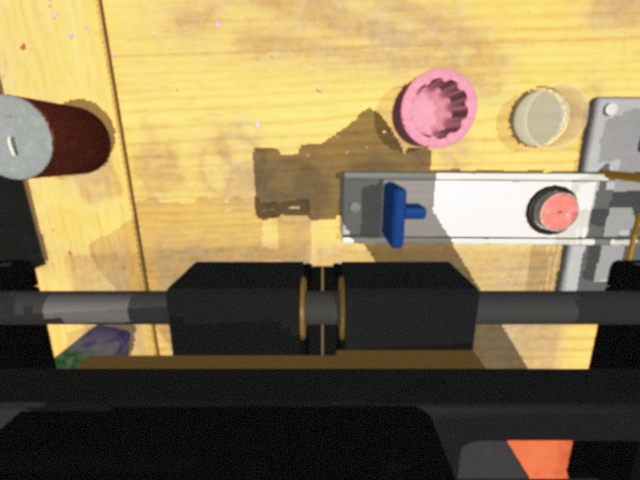

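View pics/s1.png

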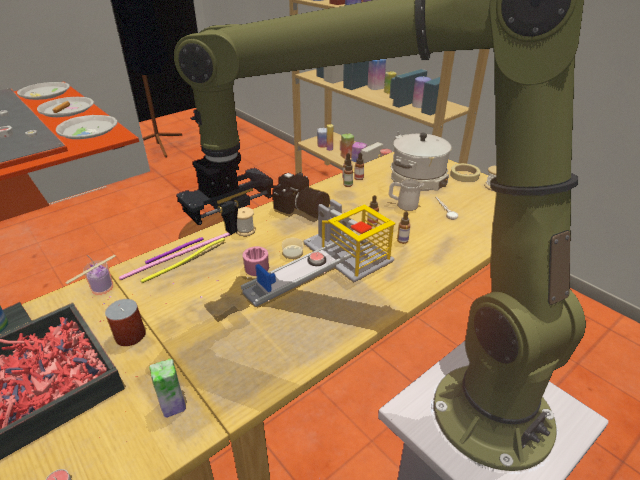

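```bash
python3 -m creep '[{"linear":[0.025,0,0],"twist":[0,0,0],"fingers":1},{"linear":[0.055,0,0],"twist":[0,0,0],"fingers":1},{"linear":[0.085,0,0],"twist":[0,0,0],"fingers":1},{"linear":[0.115,0,0],"twist":[0,0,0],"fingers":1},{"linear":[0.14,0,0],"twist":[0,0,0],"fingers":1},{"linear":[0.16,0,0],"twist":[0,0,0],"fingers":1},{"linear":[0.178,0,0],"twist":[0,0,0],"fingers":1},{"linear":[0.178,0,0.01],"twist":[0,0,0],"fingers":1}]'
python3 -m creep '[{"linear":[0,0,0.01],"twist":[0,0,0],"fingers":1},{"linear":[0,0,0.015],"twist":[0,0,0],"fingers":1},{"linear":[0,0,0.02],"twist":[0,0,0],"fingers":1},{"linear":[0,0,0.025],"twist":[0,0,0],"fingers":1},{"linear":[0,0,0.03],"twist":[0,0,0],"fingers":1},{"linear":[0,0,0.035],"twist":[0,0,0],"fingers":1},{"linear":[0,0,0.04],"twist":[0,0,0],"fingers":1},{"linear":[0,0,0.045],"twist":[0,0,0],"fingers":1}]'
python3 - <<'E'
from h import *
st()
im,P=cloud("wrist"); sh("w2",im)
im,P=cloud("scene"); sh("s2",im)
E
```

```text
time: 3.62
position: [0.5674, 0.1892, 0.052]
tool_rot: [1.227, 1.199, -1.236]
ft_force: [-1.8, -0.4, 0.1]
grip_width: 0.003
time: 4.28
position: [0.5692, 0.1462, 0.0561]
tool_rot: [1.232, 1.196, -1.229]
ft_force: [1.1, 2.5, 1.0]
grip_width: 0.001
t 4.28 p [0.5692 0.1462 0.0561] rot
 [[ 0.001  1.    -0.029]
 [ 0.002 -0.029 -1.   ]
 [-1.     0.001 -0.002]] F [1.13 2.52 0.97] g 0.0014954542260949655
```

View pics/w2.png

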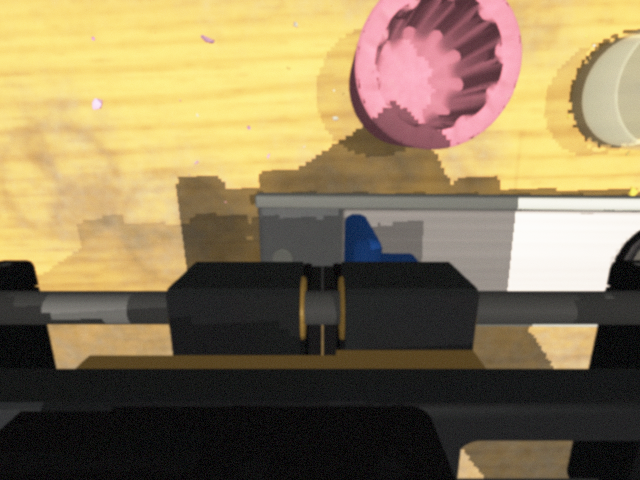

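View pics/s2.png

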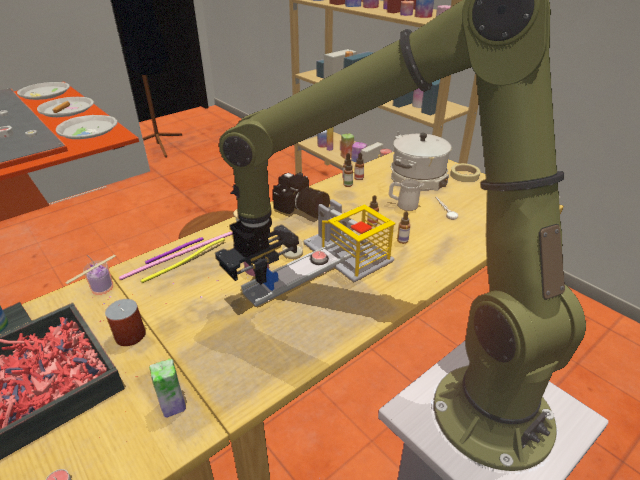

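```bash
python3 -m creep '[{"linear":[0,0,0.007],"twist":[0,0,0],"fingers":1},{"linear":[0,0,0.014],"twist":[0,0,0],"fingers":1},{"linear":[0,0,0.021],"twist":[0,0,0],"fingers":1},{"linear":[0,0,0.028],"twist":[0,0,0],"fingers":1},{"linear":[0,0,0.035],"twist":[0,0,0],"fingers":1},{"linear":[0,0,0.042],"twist":[0,0,0],"fingers":1},{"linear":[0,0,0.049],"twist":[0,0,0],"fingers":1},{"linear":[0,0,0.056],"twist":[0,0,0],"fingers":1}]'
python3 -m creep '[{"linear":[0,0,0.007],"twist":[0,0,0],"fingers":1},{"linear":[0,0,0.014],"twist":[0,0,0],"fingers":1},{"linear":[0,0,0.02],"twist":[0,0,0],"fingers":1},{"linear":[0,0,0.025],"twist":[0,0,0],"fingers":1},{"linear":[0,0,0.029],"twist":[0,0,0],"fingers":1},{"linear":[0,0,0.033],"twist":[0,0,0],"fingers":1},{"linear":[0,0,0.036],"twist":[0,0,0],"fingers":1},{"linear":[0,0,0.038],"twist":[0,0,0],"fingers":1}]'
```

```text
time: 5.05
position: [0.567, 0.0886, 0.0556]
tool_rot: [1.231, 1.195, -1.232]
ft_force: [-0.8, 3.0, 3.1]
grip_width: 0.005
time: 5.72
position: [0.5658, 0.0509, 0.0553]
tool_rot: [1.231, 1.195, -1.232]
ft_force: [-0.4, 2.5, 1.7]
grip_width: 0.006
```

Now creep to the stop, watching force.

```bash
python3 -m creep '[{"linear":[0,0,0.002],"twist":[0,0,0],"fingers":1},{"linear":[0,0,0.004],"twist":[0,0,0],"fingers":1},{"linear":[0,0,0.006],"twist":[0,0,0],"fingers":1},{"linear":[0,0,0.007],"twist":[0,0,0],"fingers":1}]'
python3 -m creep '[{"linear":[0,0,0.001],"twist":[0,0,0],"fingers":1},{"linear":[0,0,0.002],"twist":[0,0,0],"fingers":1},{"linear":[0,0,0.003],"twist":[0,0,0],"fingers":1}]'
```

```text
time: 6.05
position: [0.5657, 0.0441, 0.0554]
tool_rot: [1.231, 1.195, -1.232]
ft_force: [-1.8, 1.4, 0.7]
grip_width: 0.006
time: 6.3
position: [0.5655, 0.0427, 0.0554]
tool_rot: [1.232, 1.197, -1.23]
ft_force: [-2.5, 5.7, 0.1]
grip_width: 0.004
```

```bash
python3 -m creep '[{"linear":[0,0,0.002],"twist":[0,0,0],"fingers":1},{"linear":[0,0,0.003],"twist":[0,0,0],"fingers":1},{"linear":[0,0,0.003],"twist":[0,0,0],"fingers":1}]'
python3 -m creep '[{"linear":[0,0,0.002],"twist":[0,0,0],"fingers":1},{"linear":[0,0,0.003],"twist":[0,0,0],"fingers":1},{"linear":[0,0,0.003],"twist":[0,0,0],"fingers":1}]'
```

```text
time: 6.55
position: [0.5655, 0.0426, 0.0555]
tool_rot: [1.233, 1.2, -1.227]
ft_force: [-0.9, 9.4, -1.2]
grip_width: 0.009
time: 6.8
position: [0.5655, 0.0425, 0.0556]
tool_rot: [1.235, 1.203, -1.223]
ft_force: [-1.1, 14.4, -1.3]
grip_width: 0.006
```

```bash
python3 -m creep '[{"linear":[0,0,-0.008],"twist":[0,0,0],"fingers":1},{"linear":[0,0,-0.02],"twist":[0,0,0],"fingers":1},{"linear":[0,0,-0.035],"twist":[0,0,0],"fingers":1},{"linear":[-0.02,0,-0.04],"twist":[0,0,0],"fingers":1},{"linear":[-0.06,0,-0.04],"twist":[0,0,0],"fingers":1},{"linear":[-0.1,0,-0.04],"twist":[0,0,0],"fingers":1},{"linear":[-0.14,0,-0.04],"twist":[0,0,0],"fingers":1},{"linear":[-0.17,0,-0.04],"twist":[0,0,0],"fingers":1}]'
python3 - <<'E'
from h import *
s=st()
for n in ["top","scene","wrist"]:
    im,P=cloud(n); sh(n+"3",im)
    for l in ["guard_window","pad_top","push_face","seat","work_tealight"]:
        print(n,l,[(np.round(r["centre"],4).tolist(),round(r["conf"],2)) for r in nets.place_of(n,l)[:2]])
    hsv=cv2.cvtColor(im,cv2.COLOR_RGB2HSV); h,sa,v=[hsv[...,i].astype(int) for i in range(3)]
    b=(h>100)&(h<125)&(sa>150)&(P[...,2]>.03)&(abs(P[...,0]-.57)<.05)&(P[...,1]<.2)&(P[...,1]>-.1)&(P[...,2]<.09);Q=P[b]
    if len(Q): print("blue",len(Q),np.percentile(Q,[2,50,98],axis=0).round(4).tolist())
    y=(h>22)&(h<34)&(sa>190)&(abs(P[...,2]-.13)<.008)&(abs(P[...,0]-.51)<.08)&(abs(P[...,1]+.14)<.08);Q=P[y]
    if len(Q)>20: print("guard",len(Q),cv2.minAreaRect((Q[:,:2]*1000).astype(np.float32)))
E
```

```text
time: 7.47
position: [0.568, 0.0749, 0.2292]
tool_rot: [1.233, 1.19, -1.229]
ft_force: [1.7, 1.0, -0.3]
grip_width: 0.008
t 7.47 p [0.568  0.0749 0.2292] rot
 [[ 0.004  1.    -0.031]
 [-0.002 -0.031 -1.   ]
 [-1.     0.004  0.001]] F [ 1.73  1.   -0.33] g 0.008468917033324494
top guard_window []
top pad_top [([0.5156, -0.1405, 0.1153], 0.89)]
top push_face [([0.5634, 0.0316, 0.0535], 0.89), ([0.6485, 0.4592, -0.0043], 0.35)]
top seat [([0.5642, -0.1437, 0.0215], 0.58), ([0.6281, -0.4615, -0.001], 0.31)]
top work_tealight []
guard 425 ((512.7192993164062, -141.84823608398438), (127.89192962646484, 117.02497100830078), 87.90440368652344)
scene guard_window [([0.5101, -0.1441, 0.1277], 0.8)]
scene pad_top [([0.5161, -0.1388, 0.115], 0.54)]
scene push_face [([0.5706, 0.0313, 0.0521], 0.96), ([0.5095, -0.143, 0.1302], 0.69)]
scene seat [([0.5645, -0.1488, 0.023], 0.71)]
scene work_tealight [([0.5641, -0.1456, 0.0207], 0.44)]
blue 22 [[0.5419, 0.0071, 0.0584], [0.5669, 0.0264, 0.0771], [0.5867, 0.029, 0.0791]]
guard 675 ((512.4301147460938, -140.1213836669922), (131.8004150390625, 127.54068756103516), 87.96150970458984)
wrist guard_window []
wrist pad_top [([0.5108, -0.1395, 0.115], 0.91)]
wrist push_face [([0.5664, 0.0311, 0.0554], 0.61)]
wrist seat [([0.5614, -0.1467, 0.0203], 0.76)]
wrist work_tealight [([0.5664, -0.1427, 0.022], 0.61)]
blue 1318 [[0.5462, -0.0027, 0.0352], [0.5715, 0.0266, 0.0743], [0.5961, 0.0316, 0.078]]
guard 209 ((515.0579223632812, -107.27378845214844), (73.18035888671875, 125.13607025146484), 82.33821105957031)
```

View pics/wrist3.png

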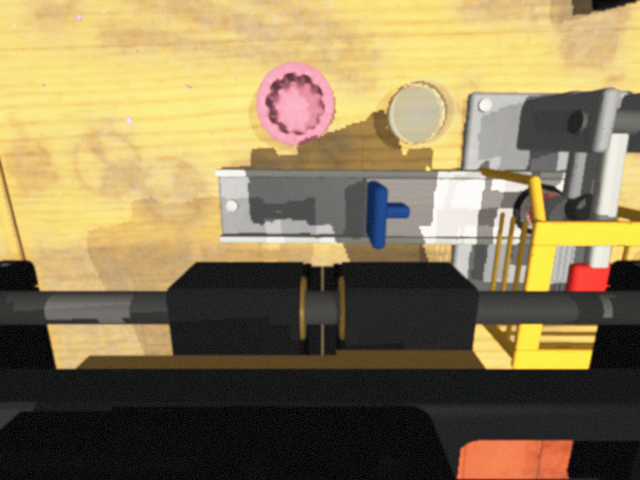

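View pics/scene3.png

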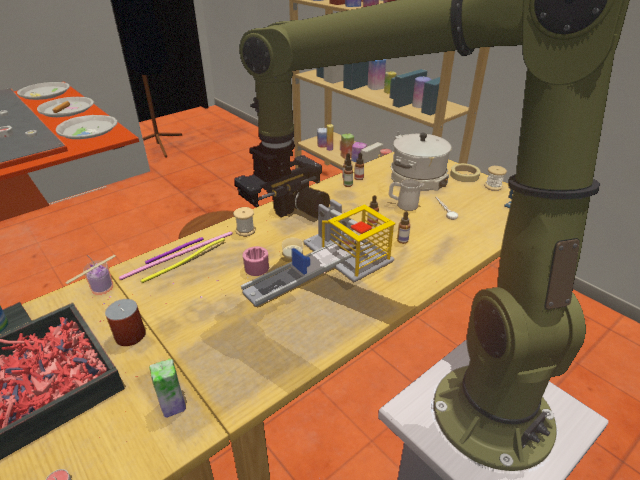

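Run:
```python
from h import *
s=st(); M=R.from_rotvec(s["tool_rot"]).as_matrix()
print(M.T@(np.array([.5125,-.142,.20])-s["position"]))
```

```text
t 8.37 p [0.5668 0.0754 0.2255] rot
 [[-0.    1.   -0.03]
 [-0.   -0.03 -1.  ]
 [-1.   -0.    0.  ]] F [ 0.01  0.2  -0.12] g 0.0038689000223826463
[ 0.02550955 -0.0477385   0.21890242]
```

```bash
python3 -m creep '[{"linear":[0,-0.008,0.03],"twist":[0,0,0],"fingers":1},{"linear":[0,-0.016,0.065],"twist":[0,0,0],"fingers":1},{"linear":[0,-0.024,0.1],"twist":[0,0,0],"fingers":1},{"linear":[0,-0.032,0.135],"twist":[0,0,0],"fingers":1},{"linear":[0,-0.04,0.17],"twist":[0,0,0],"fingers":1},{"linear":[0,-0.048,0.2],"twist":[0,0,0],"fingers":1},{"linear":[0,-0.048,0.219],"twist":[0,0,0],"fingers":1},{"linear":[0,-0.048,0.219],"twist":[0,0,0],"fingers":1}]'
python3 - <<'E'
from h import *
s=st()
for n in ["wrist","scene","top"]:
    im,P=cloud(n); sh(n+"4",im)
    for l in ["guard_window","pad_top"]:
        print(n,l,[(np.round(r["centre"],4).tolist(),round(r["conf"],2)) for r in nets.place_of(n,l)[:2]])
st()
E
```

```text
time: 9.03
position: [0.511, -0.1483, 0.2254]
tool_rot: [1.235, 1.189, -1.239]
ft_force: [0.0, -0.5, -0.2]
grip_width: 0.005
t 9.03 p [ 0.511  -0.1483  0.2254] rot
 [[-0.     0.999 -0.039]
 [-0.003 -0.039 -0.999]
 [-1.    -0.     0.003]] F [ 0.02 -0.52 -0.18] g 0.005150249562090854
wrist guard_window []
wrist pad_top [([0.5141, -0.1404, 0.1153], 0.59)]
scene guard_window [([0.5667, -0.1388, 0.0018], 0.38)]
scene pad_top [([0.5189, -0.1408, 0.1114], 0.55)]
top guard_window []
top pad_top []
t 9.48 p [ 0.5125 -0.141   0.2256] rot
 [[ 0.     1.    -0.028]
 [-0.    -0.028 -1.   ]
 [-1.     0.     0.   ]] F [-0.66 -0.15  0.47] g 0.0008388109168749158
```

View pics/wrist4.png

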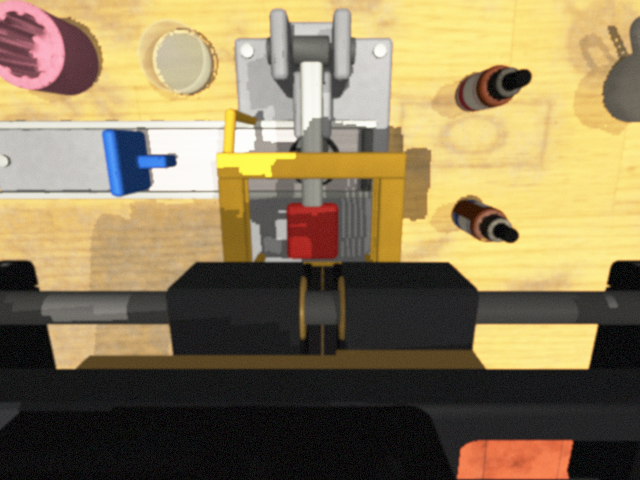

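View pics/scene4.png

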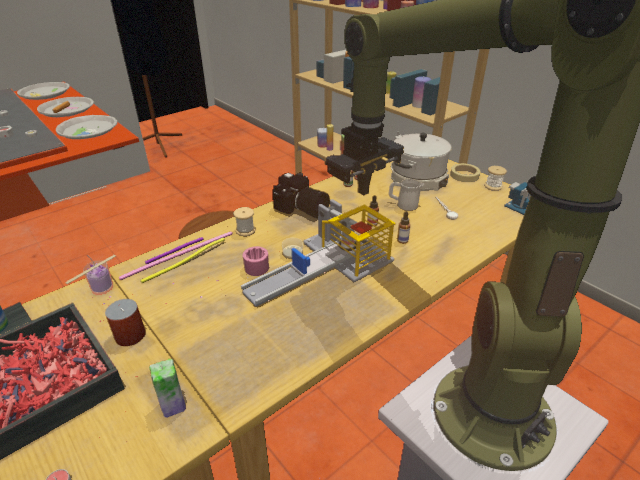

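```bash
python3 -m creep '[{"linear":[0.02,0,0],"twist":[0,0,0],"fingers":1},{"linear":[0.035,0,0],"twist":[0,0,0],"fingers":1},{"linear":[0.05,0,0],"twist":[0,0,0],"fingers":1},{"linear":[0.06,0,0],"twist":[0,0,0],"fingers":1},{"linear":[0.07,0,0],"twist":[0,0,0],"fingers":1},{"linear":[0.078,0,0],"twist":[0,0,0],"fingers":1},{"linear":[0.085,0,0],"twist":[0,0,0],"fingers":1},{"linear":[0.09,0,0],"twist":[0,0,0],"fingers":1}]'
python3 -m creep '[{"linear":[0.003,0,0],"twist":[0,0,0],"fingers":1},{"linear":[0.006,0,0],"twist":[0,0,0],"fingers":1},{"linear":[0.009,0,0],"twist":[0,0,0],"fingers":1},{"linear":[0.012,0,0],"twist":[0,0,0],"fingers":1}]'
```

```text
time: 10.15
position: [0.5123, -0.142, 0.135]
tool_rot: [1.231, 1.195, -1.231]
ft_force: [0.0, -0.6, -0.1]
grip_width: 0.008
time: 10.48
position: [0.5123, -0.1421, 0.1238]
tool_rot: [1.231, 1.195, -1.232]
ft_force: [-2.0, 0.4, 3.9]
grip_width: 0.007
```

```bash
python3 -m creep '[{"linear":[0.003,0,0],"twist":[0,0,0],"fingers":1},{"linear":[0.006,0,0],"twist":[0,0,0],"fingers":1},{"linear":[0.009,0,0],"twist":[0,0,0],"fingers":1},{"linear":[0.012,0,0],"twist":[0,0,0],"fingers":1},{"linear":[0.015,0,0],"twist":[0,0,0],"fingers":1},{"linear":[0.017,0,0],"twist":[0,0,0],"fingers":1}]'
python3 -m creep '[{"linear":[0.001,0,0],"twist":[0,0,0],"fingers":1},{"linear":[0.002,0,0],"twist":[0,0,0],"fingers":1},{"linear":[0.003,0,0],"twist":[0,0,0],"fingers":1},{"linear":[0.004,0,0],"twist":[0,0,0],"fingers":1}]'
```

```text
time: 10.98
position: [0.5122, -0.1422, 0.1061]
tool_rot: [1.231, 1.195, -1.231]
ft_force: [-2.3, -0.4, 2.7]
grip_width: 0.004
time: 11.32
position: [0.5123, -0.1422, 0.1044]
tool_rot: [1.23, 1.194, -1.232]
ft_force: [-10.0, 1.4, 21.8]
grip_width: 0.005
```

```bash
python3 -m creep '[{"linear":[0.001,0,0],"twist":[0,0,0],"fingers":1},{"linear":[0.001,0,0],"twist":[0,0,0],"fingers":1}]'
python3 -m creep '[{"linear":[-0.01,0,0],"twist":[0,0,0],"fingers":1},{"linear":[-0.02,0,0],"twist":[0,0,0],"fingers":1},{"linear":[-0.035,0,0],"twist":[0,0,0],"fingers":1},{"linear":[-0.05,0,0],"twist":[0,0,0],"fingers":1},{"linear":[-0.07,0,0],"twist":[0,0,0],"fingers":1},{"linear":[-0.1,0,0],"twist":[0,0,0],"fingers":1},{"linear":[-0.13,0,0],"twist":[0,0,0],"fingers":1},{"linear":[-0.13,0,0],"twist":[0,0,0],"fingers":1}]'
python3 - <<'E'
from h import *
s=st()
for n in ["wrist","scene","top"]:
    im,P=cloud(n); sh(n+"5",im)
    for l in ["pad_top","push_face"]:
        print(n,l,[(np.round(r["centre"],4).tolist(),round(r["conf"],2)) for r in nets.place_of(n,l)[:2]])
    hsv=cv2.cvtColor(im,cv2.COLOR_RGB2HSV); h,sa,v=[hsv[...,i].astype(int) for i in range(3)]
    r=((h<8)|(h>172))&(sa>190)&(P[...,2]>.07)&(P[...,2]<.13)&(abs(P[...,0]-.51)<.05)&(abs(P[...,1]+.14)<.05);Q=P[r]
    if len(Q): print("pad",len(Q),np.median(Q,0))
E
```

```text
time: 11.48
position: [0.5124, -0.1422, 0.1044]
tool_rot: [1.23, 1.194, -1.232]
ft_force: [-9.7, 0.2, 20.9]
grip_width: 0.002
time: 12.15
position: [0.516, -0.1425, 0.238]
tool_rot: [1.234, 1.184, -1.225]
ft_force: [1.5, 0.8, 1.3]
grip_width: 0.004
t 12.15 p [ 0.516  -0.1425  0.238 ] rot
 [[ 0.011  1.    -0.03 ]
 [-0.004 -0.03  -1.   ]
 [-1.     0.011  0.003]] F [1.54 0.83 1.3 ] g 0.004357296081005449
wrist pad_top [([0.5108, -0.1398, 0.0936], 0.89), ([0.5685, 0.0275, 0.0535], 0.3)]
wrist push_face [([0.5697, 0.0311, 0.0528], 0.97)]
pad 1832 [ 0.5123021  -0.140615    0.09039048]
scene pad_top [([0.5126, -0.1387, 0.0947], 0.64)]
scene push_face [([0.5688, 0.0308, 0.0524], 0.56), ([0.5665, -0.1433, 0.0216], 0.54)]
pad 22 [ 0.51814748 -0.14171071  0.09477103]
top pad_top [([0.6282, -0.4594, 0.0023], 0.73)]
top push_face [([0.5642, 0.0296, 0.0524], 0.71)]
```

View pics/wrist5.png

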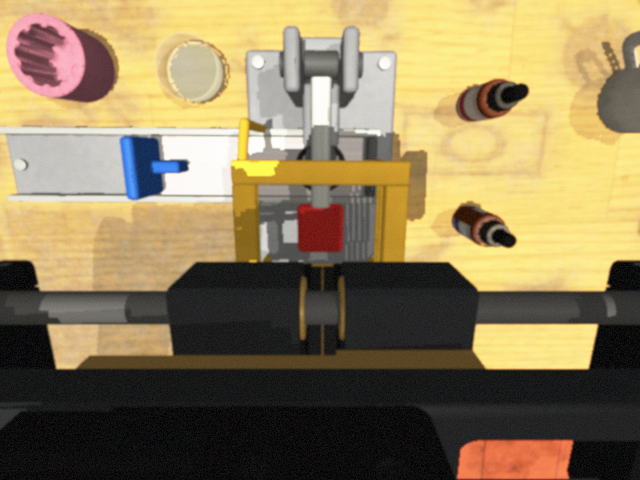

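View pics/scene5.png

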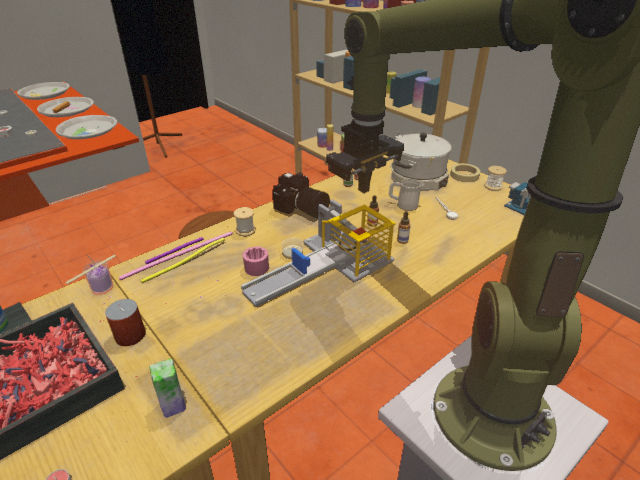

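The pad (wrist px 320,228) now reads z ≈ 0.093, fully down. The blue plate is home (y ≈ 0.031), the surroundings have not moved, and the fingers are about 10 cm clear of the guard. Handing in.

```bash
python3 -c "
from h import *
st(); print(job.close_job())"
```

```text
t 12.6 p [ 0.5118 -0.1419  0.2305] rot
 [[-0.002  1.    -0.03 ]
 [ 0.001 -0.03  -1.   ]
 [-1.    -0.002 -0.001]] F [-0.06 -0.53 -0.44] g 0.006524085547977806
the job is handed in; nothing more can be done
None
```

The job is done and handed in at 12.6 s. The carrier is fully home under the press, and the lever is fully down and stayed there after I backed out.

- **Carrier:** I pushed it by the blue end plate with closed fingers until it met a firm stop, with the reading rising to about 14 N. The push face moved from y ≈ 0.141 to 0.031 m, which matches the full 0.11 m of travel. The networks then placed the tealight's seat under the ram axis, within a few mm. The tealight also read there in the scene and wrist views, but the top view did not find it. After the press I did not look at the tealight again.
- **Lever:** I went down through the middle of the window and pressed the pad to its stop, reaching about 22 N. The fingertips ended at about 93 mm, roughly 37 mm below the guard's upper face, as the text gives. With the fingers out, the network placed the pad at z ≈ 0.094 m in both the wrist and scene views. My own depth medians were 0.090 and 0.095 m.
- **Surroundings:** There was no sign of contact with the guard, and the neighbouring objects look unmoved in the last wrist and scene pictures. The arm ended about 9 cm above the guard, with force readings at noise level.
- **Checks that disagreed:** In the last top view the gripper hid the pad, and the network reported a false spot elsewhere, which I ignored. The wrist's window detections also came back empty, so I aimed using the guard outline and the scene, top and wrist pad readings, which agreed to within a few mm.

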